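# Turn the heating stirrer up four clicks and start it

### The job

Turn the heating stirrer's click-stop dial up, clockwise seen from above, by exactly four clicks from where it stands, pushing its orange wing gently with a fingertip: do not grip it, and never go past the fourth click. Then press the green start button down with a fingertip and let it come up again. Leave the glass beaker, the yellow thermometer and the brass weight where they are.

Things in the scene. Friction and masses are not known exactly. Their poses are not given: they have to be found in the camera images.
- stirrer: Heating stirrer fixed on the bench: white box 310 x 230 mm (its x, y), origin at the centre of its underside; its x points from the control deck to the round plate, z up. The front 125 mm is a flat grey deck, 70 mm above the bench, with dial and button; the steel plate (150 mm across, centre at x 75 mm, top 90 mm above the bench) carries the beaker.
- dial_axis (a point): Point on the dial's upright axis at deck level (x -85, y +45 mm from the stirrer's origin, 70 mm up); axes as the stirrer's. The dial: black disc 60 mm across, its top 9 mm above the deck, with one upright orange wing 11 mm thick, from 10 mm behind the axis to 50 mm before it, 6 to 34 mm above the deck, white line on top. Ticks on the deck around it: one per click.
- dial (a joint): Dial angle, rad, growing clockwise from above (hotter). A click every 22.5 degrees (0.3927): sprung rest positions 0, 0.3927 .. 4.32, hard stops at both ends; it starts at one of the lowest four. Pushed past half-way it snaps on to the next by itself: the push builds to some 5 N (at most 10) at 45 mm radius, then drops. Over 25 N on the dial is not gentle.
- dial_tip (a point): Top of the outer end of the orange wing, 50 mm from the axis and 34 mm above the deck; turns with the dial. At joint value q the wing points, seen from above in the stirrer's frame, 135 degrees - q anticlockwise from the stirrer's +x.
- start (a joint): Travel of the green start button in m: 0 up, 0.006 fully down; springs back. It counts as pressed beyond 0.004; fully down takes 4 N.
- start_top (a point): Centre of the top of the green start button (28 mm across, in a black housing), 85 mm to -x and 70 mm to -y of the stirrer's origin, 22 mm above the deck (92 mm above the bench); pressed straight down.
- beaker_mid (a point): Half-way up the loose glass beaker, 72 mm across and 75 mm tall, standing on the steel plate.
- thermometer_mid (a point): Centre of the loose yellow hand thermometer, 105 x 58 x 24 mm, lying on the bench beside the stirrer.
- weight_mid (a point): Half-way up the loose brass weight, 38 mm across and 52 mm tall, standing on the bench beside the stirrer.

How it is judged:
By the outcome, as a careful person would: the job done as asked, in the order asked, and still so for the second after the job is handed in, with the robot touching nothing.
It also fails if it takes over 56 s, if anything falls off the work surface, if the arm or the gripper's body presses on something with over 40 N, if the wrist force passes 120 N, or if a joint passes its speed limit or range.

### The arm

A 6-joint arm with a two-finger parallel gripper is mounted at the origin on the work surface. World frame = base frame: x ahead of the robot, y to its left, z up, the work surface at z = 0. Lengths are in m, angles in rad, forces in N, time in s.
With the tool pointing down it reaches from about 0.275 to 0.775 m from the base axis. Payload 14.6 kg.
Tool frame: the origin (TCP) lies midway between the tips of the shut fingers; the grasp point (between the pads) lies 19 mm behind it (r.grip_point_offset is the distance from the TCP to the grasp point, in m); z points along the fingers, y is the direction in which the jaws open and shut (so a half turn about z gives the same grasp; the last joint's range is limited). The gripper opens to 85 mm and grips with 20 to 120 N. Pads are 22 mm wide; open, the fingers measure 114 mm over their backs; the gripper's body (76 mm by 85 mm) begins 54 mm behind the grasp point. The pads swing forward as they close: fully open they stand 13 mm farther back than shut.
Start: joints at [-1.473, 0.263, -0.048, 1.259, 0, 1.415], TCP at [0.131, -0.508, 0.231] pointing down, gripper open.
Joint ranges: [-2.65, 2.65], [-0.89, 1.7], [-1.18, 1.37], [-2.13, 2.11], [-1.35, 1.29], [-3.14, 3.14]. Speed limits (rad/s): [1.89, 1.89, 2.57, 2.79, 3.14, 3.14].

### API

Orientations are given as [roll, pitch, yaw] about the fixed x, y, z axes, in that order (R = Rz(yaw) Ry(pitch) Rx(roll)).
In Python, from workcell import r gives the robot as it stands.
- The arm moves only by the tool drive_tool, never from a script. Its arguments are lists of equal length, an entry for each row: "linear": the shift along the tool's x, y, z in m, a list of three; "angular": the turn, a rotation vector about the tool's x, y, z in rad, a list of three; "fingers": the finger opening in m, from 0 to 0.0854. In form: {"linear": [[x, y, z], ...], "angular": [[rx, ry, rz], ...], "fingers": [fingers, ...]}. A call has exactly 8 rows; each row shifts and turns the commanded pose from where the row before left it, along the tool's axes as they then stand; what a row does not reach is not made up. A row lasts 1/10 s, in which the tool goes at most 50 mm and 8.59 degrees, less where a joint would pass 70% of its speed; a pose out of reach is approached as far as the arm can. A call is refused whole if a number of a shift passes 0.05 or a number of a turn 0.15, either way. A call with a gripper value outside its range is refused whole. The fingers move at their own pace and stop on an object; "newtons" is the grip in N (left out, the last holds). Time passes only in rows, so rows that do not move let the fingers close, or fill a call up. It gives the time, the measured TCP pose, the force and the opening at its end, in the units of the state.
- r.state(): the state, without advancing time (a new reading comes with each control period).
- r.get_image(name): name is "side" or "top" or "wrist"; returns the picture (384x512x3 uint8, blue, green, red); there is no depth.
- r.calibration(name): a dict with "fx", "fy", "cx", "cy" (pixels), "eye" and "rotation" of the camera in the world. Camera axes: x right, y down, z forward; pixel columns grow to the right and rows downward; lengths in m; the calibration is good to about 2 mm. The wrist camera is an equidistant fisheye: a pixel r from the principal point sees the ray r / f radians off the axis. A picture is of the moment at which its call begins: read the wrist's pose just before it. calibration takes no time and is no camera call; for the wrist camera it gives the pose at the moment of the call.
- r.finish_job(): hands the job in, once; it reports no verdict.
Trained networks look in the newest picture that a camera, given by its name, has taken for a name from the list of things; names that differ only in an ending like _2 or _b are one class to them, and where a whole thing is asked for, a point or a joint stands for the part that bears it (a point fixed in the world has none). Each returns a list of dicts, best first, with "confidence" (0 to 1); they miss things now and then, are a little off and sometimes report something else, mostly with a low value. They report only what shows in the picture. A call takes as long as a camera call.
- r.boxes_of(camera, target): "bbox" ([left, top, width, height] in pixels, round what is visible of it).
- r.masks_of(camera, target): "pixels" (384x512 bool, what is visible of it) and "bbox" ([left, top, width, height] in pixels, round what is visible of it).
- r.place_of(camera, target): "pixel" ([column, row] in pixels: a listed point, or the origin of a listed thing).
The state is a dict: "time_s": time; "joint_positions": joint angles; "joint_velocities": joint speeds; "joint_efforts": joint torques, N m; "ee_pos": TCP position; "eef_rot": TCP orientation; "contact_force": force on the tool from outside, world axes, zero at the start; "ft_torque": the same for the moment, N m; "opening": opening from 0.0 (shut) to 1.0 (fully open).
Only numpy, scipy, OpenCV 4.12 (cv2) and the standard library are available. Lean on these libraries where they do the work, as an engineer would, in place of code of your own. Each camera call takes 0.05 s, during which the arm holds its last target.

## Working session

There is one attempt and no reset: what is moved stays moved. The work goes in short steps, Python scripts to look and compute and a tool call to move; the robot and the scene stay as the last step left them, time stands still between calls to the robot, and variables do not carry over. Pictures are saved under pics/ and viewed, and the job is handed in when it is done.

Besides the shell and the picture viewer there is one more tool, called after "Request:" as name(argument=value, ...) on one line, values as JSON. drive_tool: Moves the arm, as the interface text tells. Its arguments: {"type":"object","properties":{"linear":{"type":"array","items":{"type":"array","items":{"type":"number"}}},"angular":{"type":"array","items":{"type":"array","items":{"type":"number"}}},"fingers":{"type":"array","items":{"type":"number"}},"newtons":{"type":"number"}},"required":["linear","angular","fingers"]}

```bash
mkdir -p pics; ls
python3 - <<'E'
from workcell import r
import cv2,numpy as np
print(r.state())
for c in ["side","top"]:
    im=r.get_image(c); cv2.imwrite(f"pics/{c}0.png",im)
    k=r.calibration(c); print(c,k)
    for t in ["stirrer","dial_axis","dial_tip","start_top","beaker_mid","thermometer_mid","weight_mid"]:
        print(c,t,[(np.round(d["pixel"],1),round(d["confidence"],2)) for d in r.place_of(c,t)][:3])
E
```

```text
pics
{'time_s': 0.0, 'joint_positions': array([-1.47330593e+00,  2.63529814e-01, -4.89570802e-02,  1.25939028e+00,
        3.23315068e-05,  1.41548875e+00]), 'joint_velocities': array([ 0.00247019,  0.00119641, -0.00087028, -0.00042939,  0.00012051,
       -0.0029821 ]), 'joint_efforts': array([-2.48012329e-03, -6.37610650e+01,  3.84566975e+01,  1.36804124e-02,
       -3.01838718e-04, -5.95080380e-06]), 'ee_pos': array([ 0.1312825 , -0.50803268,  0.23081413]), 'eef_rot': array([-3.14052981e+00, -1.99132614e-04,  2.52797852e-01]), 'contact_force': array([ 0.93871856, -0.5505784 ,  0.32749708]), 'ft_torque': array([ 0.01234143, -0.03572299,  0.0083006 ]), 'opening': 0.998548954578715}
side {'fx': 425.69380031919223, 'fy': 425.69380031919223, 'cx': 257.5364882243201, 'cy': 194.8983105540194, 'eye': array([ 0.43683018, -0.65093955,  0.85276216]), 'rotation': array([-2.38424256,  0.01175769, -0.24855603])}
side stirrer [(array([283. , 251.3]), 0.63), (array([327.1, 324.6]), 0.21)]
side dial_axis [(array([239.2, 231.2]), 0.75)]
side dial_tip [(array([231.6, 203.1]), 0.92), (array([327.8, 324.7]), 0.51)]
side start_top [(array([259. , 262.7]), 0.47), (array([283.5, 250.9]), 0.19)]
side beaker_mid [(array([322.6, 199.6]), 0.97), (array([328.8, 321.3]), 0.52)]
side thermometer_mid [(array([243.8, 188.9]), 0.93)]
side weight_mid [(array([327.5, 325.7]), 0.75)]
top {'fx': 456.7035360286464, 'fy': 456.7035360286464, 'cx': 251.25796936929103, 'cy': 205.11608776524727, 'eye': array([0.55205245, 0.02457465, 1.09276657]), 'rotation': array([-3.08682437, -0.00723402, -1.54584064])}
top stirrer [(array([285.1, 199.6]), 0.72)]
top dial_axis [(array([270.9, 231.8]), 0.93)]
top dial_tip [(array([250.7, 236.7]), 0.88), (array([280.2, 149.2]), 0.67)]
top start_top [(array([324.7, 229.9]), 0.47)]
top beaker_mid [(array([282.5, 152.5]), 0.69)]
top thermometer_mid [(array([198.5, 215.2]), 0.92)]
top weight_mid [(array([381.9, 184. ]), 0.79)]
```

Run:
```python
import cv2
for c in ["side","top"]:
    im=cv2.imread(f"pics/{c}0.png"); cv2.imwrite(f"pics/{c}0b.png",cv2.resize(im[100:350,130:430] if c=='top' else im[130:370,150:450],None,fx=2.6,fy=2.4*1.0833,interpolation=cv2.INTER_CUBIC)[:600])
```

```text
(no output)
```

View pics/side0.png

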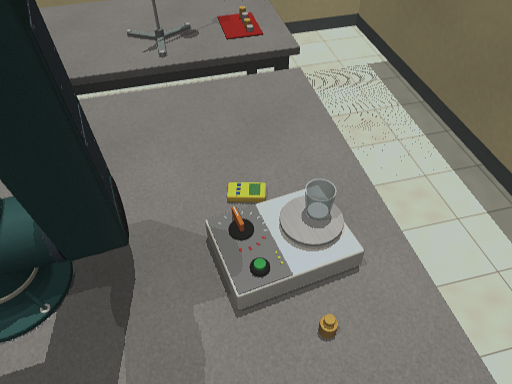

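View pics/top0.png

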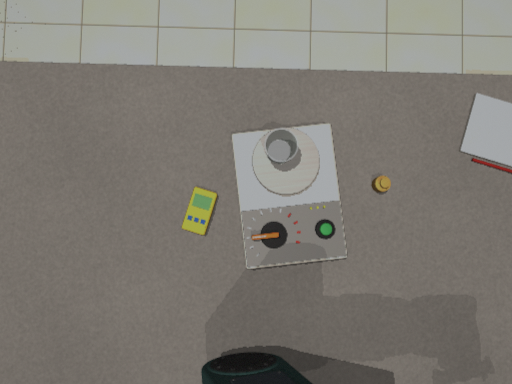

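Run:
```python
import cv2
im=cv2.imread("pics/top0.png"); cv2.imwrite("pics/topz.png",cv2.resize(im[190:270,230:350],None,fx=6,fy=6,interpolation=cv2.INTER_CUBIC))
im=cv2.imread("pics/side0.png"); cv2.imwrite("pics/sidez.png",cv2.resize(im[180:290,190:310],None,fx=5,fy=5,interpolation=cv2.INTER_CUBIC))
```

```text
(no output)
```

View pics/topz.png

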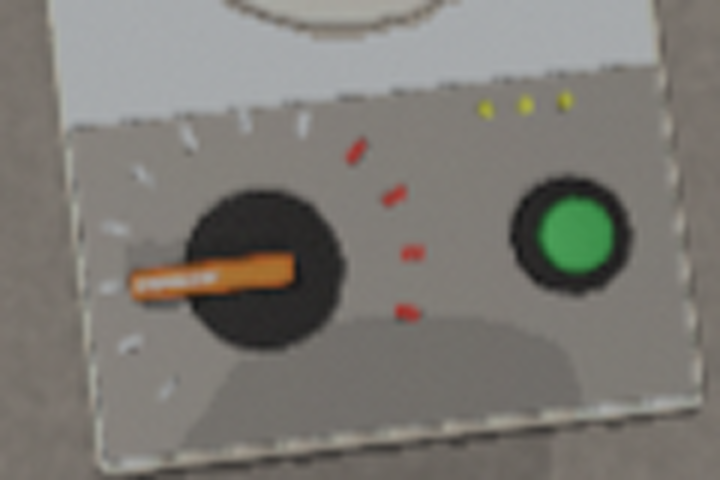

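View pics/sidez.png

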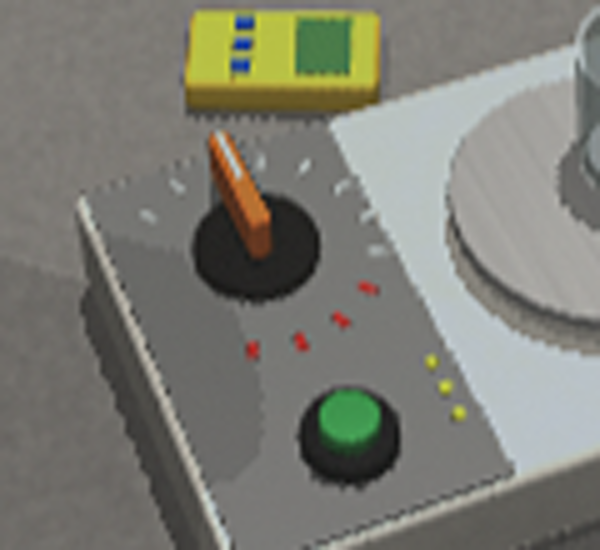

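The dial's wing (top picture, about (252,237) to (278,235)) stands on the third of 12 ticks, so q≈0.785. The goal is the 7th tick, q≈2.356, with the wing pointing to the plate. The button is at (326,229). Next I fit the stirrer's pose.

```bash
cat > h.py <<'E'
from workcell import r
import numpy as np, cv2
from scipy.spatial.transform import Rotation as R
from scipy.optimize import least_squares
def proj(c,P):
    k=r.calibration(c); Rm=R.from_euler('xyz',k['rotation']).as_matrix()
    q=(np.atleast_2d(P)-k['eye'])@Rm
    return np.c_[k['fx']*q[:,0]/q[:,2]+k['cx'],k['fy']*q[:,1]/q[:,2]+k['cy']]
def w(p,L):
    x,y,a=p; L=np.atleast_2d(L).astype(float)
    return np.c_[x+np.cos(a)*L[:,0]-np.sin(a)*L[:,1],y+np.sin(a)*L[:,0]+np.cos(a)*L[:,1],L[:,2]]
E
python3 - <<'E'
from h import *
A=[(-.155,.115,.07),(-.155,-.115,.07),(-.03,.115,.07),(-.03,-.115,.07),(-.085,-.07,.092),(-.085,.045,.079)]
pt=[(246.7,268.3),(346.7,256.7),(241.3,211.7),(339.2,201.2),(326.3,229),(273.7,235)]
B=[(-.155,.115,.07),(-.155,-.115,.07),(-.03,.115,.07),(-.03,-.115,.07),(-.085,-.07,.092),(-.085,.045,.079)]
ps=[(206.2,220),(236,290),(256.5,204.5),(292.5,274.5),(259.8,263.5),(241.3,229.3)]
dx=lambda p,d=0: np.r_[(proj('top',w(p,A))-pt).ravel(),(proj('side',w(p,B))-ps).ravel()]
s=least_squares(dx,[.55,-.03,0],loss='soft_l1'); print(s.x); print(np.round(s.fun.reshape(-1,2),1))
for sl,nm in((slice(0,12),'top'),(slice(12,24),'side')):
    print(nm,least_squares(lambda p:dx(p)[sl],s.x,loss='soft_l1').x)
p=s.x
print('axis',w(p,(-.085,.045,.07)),'btn',w(p,(-.085,-.07,.092)))
for i in range(4):
    q=i*np.pi/8;a=np.radians(135)-q
    t=(-.085+.05*np.cos(a),.045+.05*np.sin(a),.104); print(i,proj('top',w(p,t)),proj('side',w(p,t)))
E
```

```text
[ 0.63640086 -0.06675388  0.12872763]
[[-1.  -0.3]
 [ 1.5  0.5]
 [-1.3  0.4]
 [ 2.6  0.4]
 [ 0.1 -1. ]
 [ 0.2 -1.6]
 [-1.5 -2.1]
 [ 0.8  6.7]
 [-3.5 -1.1]
 [-0.6  2.6]
 [ 0.3 -0.5]
 [ 0.5 -1.3]]
top [ 0.63585302 -0.06584231  0.13429226]
side [ 0.63785946 -0.06904167  0.11149563]
axis [[ 0.54632739 -0.03303786  0.07      ]] btn [[ 0.56109021 -0.14708636  0.092     ]]
0 [[259.97330011 251.51045753]] [[221.80840395 214.66847443]]
1 [[254.19338064 244.52875971]] [[226.92178038 209.44539914]]
2 [[251.52079416 235.87470093]] [[234.06879796 206.03244637]]
3 [[252.35440491 226.87294292]] [[242.21900906 204.86568152]]
```

Run:
```python
from h import *
L=[(-.085,-.07,.092),(-.085,.045,.079)]
im=cv2.imread("pics/top0.png");im2=cv2.imread("pics/side0.png")
def green(im):
    b,g,rr=[im[...,i].astype(int) for i in range(3)]
    m=(g>rr+40)&(g>b+30); 
    n,l,s,c=cv2.connectedComponentsWithStats(m.astype(np.uint8)); print(s,c)
    return c
green(im[:,310:345]);green(im2[240:290,240:280])
# black disc
for i,(x0,y0,x1,y1) in ((im,(255,215,292,255)),(im2,(222,212,262,245))):
    g=i[y0:y1,x0:x1].max(axis=2)<45
    y,x=np.nonzero(g); 
    c,_=cv2.findContours(g.astype(np.uint8),0,1); h=cv2.convexHull(max(c,key=len)); e=cv2.fitEllipse(h); print(e[0][0]+x0,e[0][1]+y0,e[1])
```

```text
[[    0     0    35   384 13320]
 [   10   223    12    12   120]] [[ 17.01298799 191.16591592]
 [ 15.55833333 228.58333333]]
[[   0    0   40   50 1891]
 [  14   18   12   11  109]] [[19.50661026 24.58434691]
 [19.3853211  23.03669725]]
273.05645179748535 234.58562469482422 (24.8840274810791, 25.160263061523438)
240.73206901550293 229.1502742767334 (20.51466941833496, 25.300447463989258)
```

Run:
```python
from h import *
L=[(-.085,-.07,.091),(-.085,.045,.077)]
pt=[(325.6,228.6),(273.1,234.6)];ps=[(259.4,262.9),(240.8,229.2)]
f=lambda p:np.r_[(proj('top',w(p,L))-pt).ravel(),(proj('side',w(p,L))-ps).ravel()]
s=least_squares(f,[.63,-.06,.13]);print(s.x,s.fun.round(2))
p=s.x;print('axis',w(p,(-.085,.045,.07)),'btn',w(p,(-.085,-.07,.092)))
a=np.array([.131,-.508,.231]);print(p[2])
```

```text
[ 0.63412807 -0.06470897  0.14154635] [ 0.19 -0.06  0.29 -0.01 -0.    0.11 -0.21 -0.74]
axis [[ 0.54362982 -0.03215032  0.07      ]] btn [[ 0.55985334 -0.14600021  0.092     ]]
0.14154634775890707
```

```bash
cat >> h.py <<'E'
def plan(P0,yaw0,P1,yaw1,n):
    P=np.array(P0,float);ya=yaw0;lin=[];ang=[]
    for i in range(1,n+1):
        T=np.array(P0)+(np.array(P1)-P0)*i/n; d=T-P
        c,s=np.cos(ya),np.sin(ya)
        l=np.round([c*d[0]+s*d[1],s*d[0]-c*d[1],-d[2]],4)
        a=round(-(yaw1-yaw0)/n,4)
        P=P+[c*l[0]+s*l[1],s*l[0]-c*l[1],-l[2]]; ya-=a
        lin.append(l.tolist());ang.append([0,0,a])
    for k in range(0,n,8): print(lin[k:k+8],ang[k])
    print(P,ya)
def st():
    s=r.state();print(s['time_s'],s['ee_pos'].round(4),s['eef_rot'].round(4),s['contact_force'].round(2),s['opening'].round(3))
E
python3 -c "
from h import *
plan([.1313,-.508,.231],.253,[.5104,.0056,.2],3.277,24)"
```

```text
[[0.0206, -0.0168, 0.0013], [0.0226, -0.014, 0.0013], [0.0242, -0.0111, 0.0013], [0.0254, -0.0079, 0.0013], [0.0262, -0.0047, 0.0013], [0.0265, -0.0014, 0.0013], [0.0266, 0.0019, 0.0012], [0.026, 0.0053, 0.0013]] [0, 0, -0.126]
[[0.0252, 0.0085, 0.0013], [0.0239, 0.0117, 0.0013], [0.0223, 0.0145, 0.0013], [0.0203, 0.0172, 0.0013], [0.0179, 0.0197, 0.0013], [0.0154, 0.0217, 0.0013], [0.0125, 0.0235, 0.0013], [0.0094, 0.0248, 0.0013]] [0, 0, -0.126]
[[0.0063, 0.0259, 0.0013], [0.0029, 0.0264, 0.0013], [-0.0004, 0.0266, 0.0012], [-0.0038, 0.0264, 0.0013], [-0.007, 0.0256, 0.0013], [-0.0102, 0.0246, 0.0013], [-0.0132, 0.0231, 0.0013], [-0.016, 0.0212, 0.0013]] [0, 0, -0.126]
[0.51042973 0.0055689  0.2       ] 3.276999999999998
```

Request:
drive_tool(linear=[[0.0206,-0.0168,0.0013],[0.0226,-0.014,0.0013],[0.0242,-0.0111,0.0013],[0.0254,-0.0079,0.0013],[0.0262,-0.0047,0.0013],[0.0265,-0.0014,0.0013],[0.0266,0.0019,0.0012],[0.026,0.0053,0.0013]], angular=[[0,0,-0.126],[0,0,-0.126],[0,0,-0.126],[0,0,-0.126],[0,0,-0.126],[0,0,-0.126],[0,0,-0.126],[0,0,-0.126]], fingers=[0,0,0,0,0,0,0,0], newtons=30)

```text
time_s: 1.6
ee_pos: [0.2582, -0.3362, 0.221]
eef_rot: [3.141, 0.0, 1.266]
contact_force: [1.3, -0.1, -0.3]
opening: -0.004
```

Request:
drive_tool(linear=[[0.0252,0.0085,0.0013],[0.0239,0.0117,0.0013],[0.0223,0.0145,0.0013],[0.0203,0.0172,0.0013],[0.0179,0.0197,0.0013],[0.0154,0.0217,0.0013],[0.0125,0.0235,0.0013],[0.0094,0.0248,0.0013]], angular=[[0,0,-0.126],[0,0,-0.126],[0,0,-0.126],[0,0,-0.126],[0,0,-0.126],[0,0,-0.126],[0,0,-0.126],[0,0,-0.126]], fingers=[0,0,0,0,0,0,0,0])

```text
time_s: 2.4
ee_pos: [0.3847, -0.165, 0.2107]
eef_rot: [3.141, 0.0, 2.274]
contact_force: [0.7, -0.8, 0.9]
opening: -0.001
```

Request:
drive_tool(linear=[[0.0063,0.0259,0.0013],[0.0029,0.0264,0.0013],[-0.0004,0.0266,0.0012],[-0.0038,0.0264,0.0013],[-0.007,0.0256,0.0013],[-0.0102,0.0246,0.0013],[-0.0132,0.0231,0.0013],[-0.016,0.0212,0.0013]], angular=[[0,0,-0.126],[0,0,-0.126],[0,0,-0.126],[0,0,-0.126],[0,0,-0.126],[0,0,-0.126],[0,0,-0.126],[0,0,-0.126]], fingers=[0,0,0,0,0,0,0,0])

```text
time_s: 3.2
ee_pos: [0.5111, 0.0062, 0.2003]
eef_rot: [-3.142, 0.0, -3.001]
contact_force: [0.7, -0.6, -0.0]
opening: -0.001
```

Run:
```python
from h import *
st()
im=r.get_image('wrist'); cv2.imwrite("pics/w1.png",im)
im=r.get_image('side'); cv2.imwrite("pics/s1.png",cv2.resize(im[100:300,150:400],None,fx=3,fy=3))
```

```text
Traceback (most recent call last):
  File "h.py", line 24, in st
    s=r.state();print(s['time_s'],s['ee_pos'].round(4),s['eef_rot'].round(4),s['contact_force'].round(2),s['opening'].round(3))
                                                                                                         ^^^^^^^^^^^^^^^^^^
AttributeError: 'float' object has no attribute 'round'
```

```bash
sed -i "s/s\['opening'\].round(3)/s['opening']/" h.py
python3 - <<'E'
from h import *
st()
im=r.get_image('wrist'); cv2.imwrite("pics/w1.png",im)
im=r.get_image('side'); cv2.imwrite("pics/s1.png",cv2.resize(im[100:300,150:400],None,fx=3,fy=3))
E
```

```text
3.2 [0.5111 0.0062 0.2003] [-3.1415e+00  2.0000e-04 -3.0010e+00] [ 0.71 -0.63 -0.04] -0.0011555701294234857
```

View pics/w1.png

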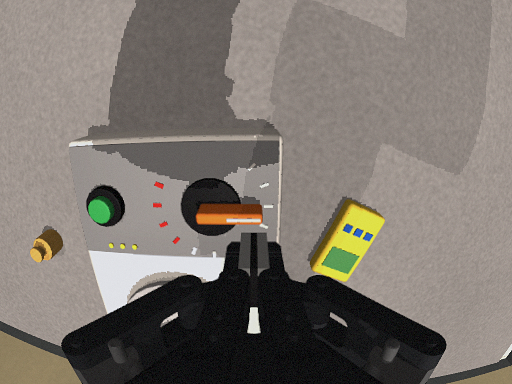

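View pics/s1.png

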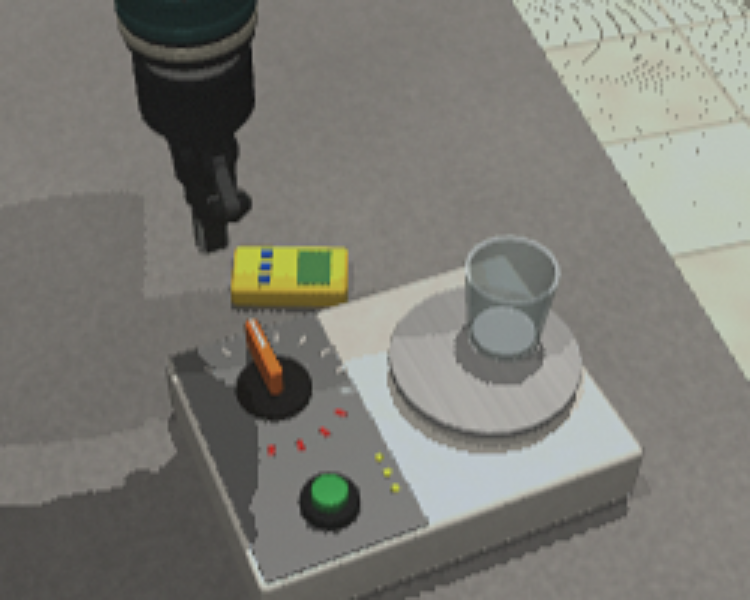

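The wing is still on tick 2, and the fingertip is on its robot-facing side. Descending to z≈0.088.

Request:
drive_tool(linear=[[0,0,0.02],[0,0,0.02],[0,0,0.02],[0,0,0.018],[0,0,0.014],[0,0,0.01],[0,0,0.01],[0,0,0]], angular=[[0,0,0],[0,0,0],[0,0,0],[0,0,0],[0,0,0],[0,0,0],[0,0,0],[0,0,0]], fingers=[0,0,0,0,0,0,0,0])

```text
time_s: 4.1
ee_pos: [0.51, 0.0051, 0.0874]
eef_rot: [3.141, -0.001, -3.007]
contact_force: [0.6, 0.4, 0.6]
opening: -0.003
```

Run:
```python
from h import *
st()
im=r.get_image('wrist'); cv2.imwrite("pics/w2.png",im)
im=r.get_image('side'); cv2.imwrite("pics/s2.png",cv2.resize(im[140:300,180:330],None,fx=4,fy=4)[:600])
```

```text
4.1 [0.51   0.0051 0.0874] [ 3.1413e+00 -1.3000e-03 -3.0070e+00] [0.58 0.41 0.59] -0.0027143909184374902
```

View pics/w2.png

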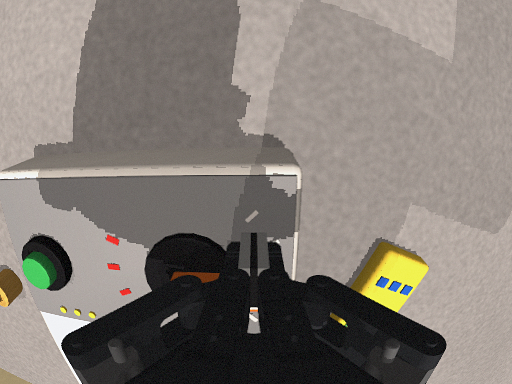

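View pics/s2.png

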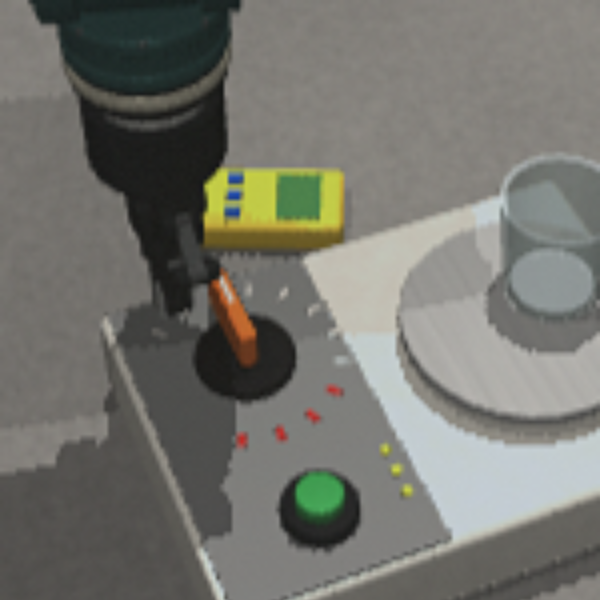

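Request:
drive_tool(linear=[[-0.002,0,0],[-0.002,0,0],[-0.002,0,0],[-0.001,0,0],[-0.001,0,0],[-0.001,0,0],[-0.001,0,0],[0,0,0]], angular=[[0,0,0],[0,0,0],[0,0,0],[0,0,0],[0,0,0],[0,0,0],[0,0,0],[0,0,0]], fingers=[0,0,0,0,0,0,0,0])

```text
time_s: 5.0
ee_pos: [0.5206, 0.0065, 0.0883]
eef_rot: [3.142, 0.0, -3.006]
contact_force: [-0.6, -0.7, -0.6]
opening: -0.002
```

Request:
drive_tool(linear=[[-0.0005,0,0],[-0.0005,0,0],[-0.0005,0,0],[-0.0005,0,0],[-0.0005,0,0],[-0.0005,0,0],[0,0,0],[0,0,0]], angular=[[0,0,0],[0,0,0],[0,0,0],[0,0,0],[0,0,0],[0,0,0],[0,0,0],[0,0,0]], fingers=[0,0,0,0,0,0,0,0])

```text
time_s: 5.8
ee_pos: [0.5229, 0.0069, 0.0882]
eef_rot: [3.142, -0.001, -3.006]
contact_force: [-5.4, 0.4, 3.6]
opening: -0.0
```

Contact with the wing, about 5 N. Now I orbit the finger around the dial axis for the first click.

Request:
drive_tool(linear=[[-0.00124,0.00044,0],[-0.00124,0.00044,0],[-0.00124,0.00044,0],[-0.00124,0.00044,0],[-0.00124,0.00044,0],[-0.00124,0.00044,0],[-0.00124,0.00044,0],[-0.00124,0.00044,0]], angular=[[0,0,0.03],[0,0,0.03],[0,0,0.03],[0,0,0.03],[0,0,0.03],[0,0,0.03],[0,0,0.03],[0,0,0.03]], fingers=[0,0,0,0,0,0,0,0])

```text
time_s: 6.6
ee_pos: [0.5335, 0.0108, 0.0883]
eef_rot: [3.141, 0.0, 3.036]
contact_force: [0.6, -0.6, -0.3]
opening: 0.002
```

```bash
cat >> h.py <<'E'
def snap(n):
    st()
    im=r.get_image('side'); a=cv2.resize(im[140:300,180:330],None,fx=3,fy=3)
    im=r.get_image('top'); b=cv2.resize(im[190:270,230:330],None,fx=3.5,fy=3.5)
    o=np.zeros((480,800,3),np.uint8);o[:,:450]=a[:480];o[:280,450:800]=b
    cv2.imwrite(f"pics/{n}.png",o)
E
python3 -c "
from h import *
snap('c1')"
```

```text
6.6 [0.5335 0.0108 0.0883] [3.1415e+00 4.0000e-04 3.0356e+00] [ 0.59 -0.57 -0.29] 0.0021441301118100714
```

View pics/c1.png

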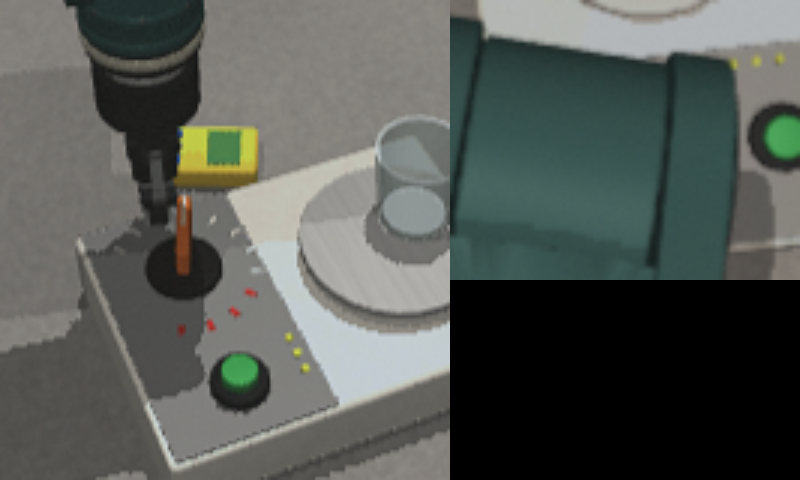

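Snapped to tick 3: the wing tip is at side pixel (241.7,205.7), predicted (242.2,204.9). Second click.

Request:
drive_tool(linear=[[-0.00201,0.0007,0],[-0.00201,0.0007,0],[-0.00201,0.0007,0],[-0.00201,0.0007,0],[-0.00201,0.0007,0],[-0.00201,0.0007,0],[-0.00201,0.0007,0],[-0.00201,0.0007,0]], angular=[[0,0,0.049],[0,0,0.049],[0,0,0.049],[0,0,0.049],[0,0,0.049],[0,0,0.049],[0,0,0.049],[0,0,0.049]], fingers=[0,0,0,0,0,0,0,0])

```text
time_s: 7.5
ee_pos: [0.5502, 0.0117, 0.0883]
eef_rot: [3.141, 0.0, 2.644]
contact_force: [0.1, -0.4, -0.2]
opening: 0.001
```

```bash
python3 -c "
from h import *
snap('c2')
p=[.634,-.0647,.137]
for i in range(2,8):
    a=np.radians(135)-i*np.pi/8
    t=(-.085+.05*np.cos(a),.045+.05*np.sin(a),.104);b=(-.085-.01*np.cos(a),.045-.01*np.sin(a),.104)
    print(i,proj('side',w(p,[t,b])).round(1).tolist())
e=r.state()['ee_pos']-w(p,(-.085,.045,0))[0];c,s=np.cos(p[2]),np.sin(p[2]);print(c*e[0]+s*e[1],-s*e[0]+c*e[1])
"
```

```text
7.5 [0.5502 0.0117 0.0883] [3.1414 0.     2.6438] [ 0.06 -0.41 -0.23] 0.0005401546882886294
2 [[232.7, 205.9], [241.6, 224.0]]
3 [[240.8, 204.7], [239.9, 224.3]]
4 [[248.9, 205.9], [238.3, 224.0]]
5 [[255.7, 209.3], [236.9, 223.3]]
6 [[260.3, 214.5], [236.0, 222.2]]
7 [[261.9, 220.9], [235.7, 220.9]]
0.012598759030020138 0.04213309424211848
```

View pics/c2.png

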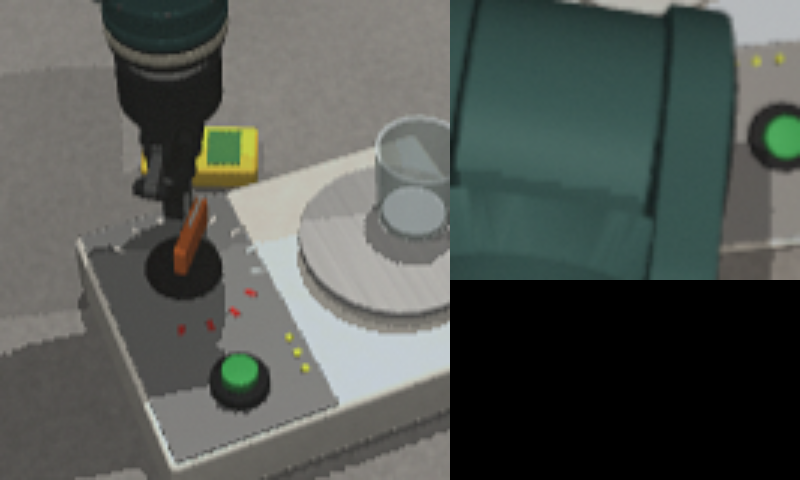

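Tick 4. Third click.

Request:
drive_tool(linear=[[-0.00201,0.0007,0],[-0.00201,0.0007,0],[-0.00201,0.0007,0],[-0.00201,0.0007,0],[-0.00201,0.0007,0],[-0.00201,0.0007,0],[-0.00201,0.0007,0],[-0.00201,0.0007,0]], angular=[[0,0,0.049],[0,0,0.049],[0,0,0.049],[0,0,0.049],[0,0,0.049],[0,0,0.049],[0,0,0.049],[0,0,0.049]], fingers=[0,0,0,0,0,0,0,0])

```text
time_s: 8.4
ee_pos: [0.5661, 0.0062, 0.0883]
eef_rot: [3.141, -0.0, 2.253]
contact_force: [-0.0, -0.5, 0.3]
opening: 0.003
```

```bash
python3 -c "
from h import *
snap('c3')"
```

```text
8.4 [0.5661 0.0062 0.0883] [ 3.1415e+00 -1.0000e-04  2.2532e+00] [-0.02 -0.47  0.25] 0.0028882134283774816
```

View pics/c3.png

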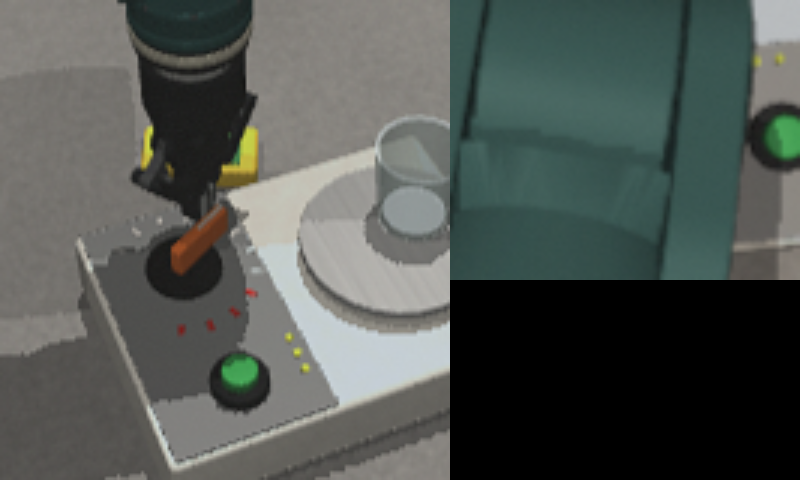

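Tick 5. Fourth and last click, same move.

Request:
drive_tool(linear=[[-0.00201,0.0007,0],[-0.00201,0.0007,0],[-0.00201,0.0007,0],[-0.00201,0.0007,0],[-0.00201,0.0007,0],[-0.00201,0.0007,0],[-0.00201,0.0007,0],[-0.00201,0.0007,0]], angular=[[0,0,0.049],[0,0,0.049],[0,0,0.049],[0,0,0.049],[0,0,0.049],[0,0,0.049],[0,0,0.049],[0,0,0.049]], fingers=[0,0,0,0,0,0,0,0])

```text
time_s: 9.3
ee_pos: [0.5787, -0.005, 0.0883]
eef_rot: [3.141, -0.0, 1.862]
contact_force: [-0.0, -0.3, 0.2]
opening: -0.001
```

```bash
python3 -c "
from h import *
snap('c4')"
```

```text
9.3 [ 0.5787 -0.005   0.0883] [ 3.1414e+00 -1.0000e-04  1.8620e+00] [-0.02 -0.3   0.21] -0.0011910500203996257
```

View pics/c4.png

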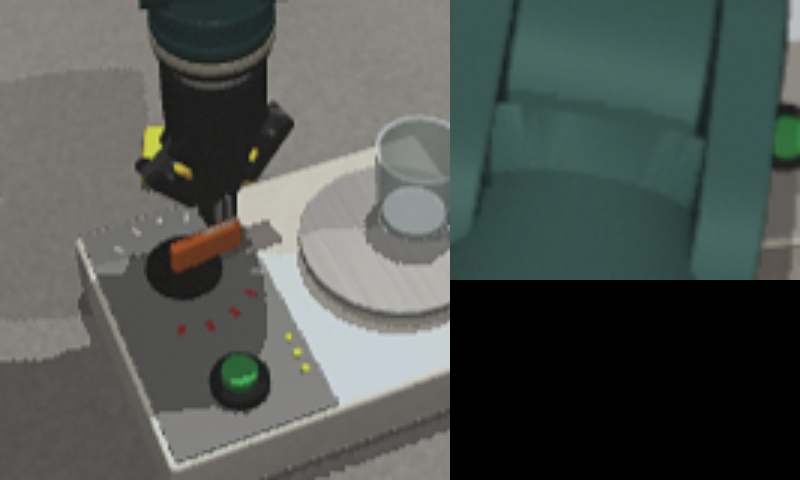

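Tick 6, reached: tip at (260,215), predicted (260.3,214.5), with no contact force. Back off and rise.

Request:
drive_tool(linear=[[0.004,0,0],[0.004,0,0],[0.002,0,0],[0,0,-0.015],[0,0,-0.025],[0,0,-0.025],[0,0,-0.02],[0,0,0]], angular=[[0,0,0],[0,0,0],[0,0,0],[0,0,0],[0,0,0],[0,0,0],[0,0,0],[0,0,0]], fingers=[0,0,0,0,0,0,0,0])

```text
time_s: 10.2
ee_pos: [0.577, 0.0047, 0.1758]
eef_rot: [3.138, 0.002, 1.862]
contact_force: [0.3, -0.2, -0.3]
opening: 0.004
```

```bash
python3 -c "
from h import *
st();s=r.state();e=s['ee_pos'];plan(e,s['eef_rot'][2],[.560,-.146,.15],s['eef_rot'][2],8)"
```

```text
10.2 [0.577  0.0047 0.1758] [3.1379e+00 1.6000e-03 1.8619e+00] [ 0.29 -0.25 -0.33] 0.003752694197552146
[[-0.0174, -0.0074, 0.0032], [-0.0175, -0.0075, 0.0032], [-0.0174, -0.0074, 0.0033], [-0.0174, -0.0074, 0.0032], [-0.0175, -0.0075, 0.0032], [-0.0174, -0.0074, 0.0032], [-0.0175, -0.0075, 0.0033], [-0.0174, -0.0074, 0.0032]] [0, 0, np.float64(-0.0)]
[ 0.55999461 -0.14601041  0.14998238] 1.8618544685229215
```

Request:
drive_tool(linear=[[-0.0174,-0.0074,0],[-0.0175,-0.0075,0],[-0.0174,-0.0074,0],[-0.0174,-0.0074,0],[-0.0175,-0.0075,0.005],[-0.0174,-0.0074,0.008],[-0.0175,-0.0075,0.01],[-0.0174,-0.0074,0]], angular=[[0,0,0],[0,0,0],[0,0,0],[0,0,0],[0,0,0],[0,0,0],[0,0,0],[0,0,0]], fingers=[0,0,0,0,0,0,0,0])

```text
time_s: 11.0
ee_pos: [0.5578, -0.1464, 0.1483]
eef_rot: [-3.14, -0.002, 1.862]
contact_force: [0.2, 0.1, -0.2]
opening: 0.001
```

Request:
drive_tool(linear=[[0,0,0.01],[0,0,0.01],[0,0,0.01],[0,0,0.01],[0,0,0.004],[0,0,0],[0,0,0],[0,0,0]], angular=[[0,0,0],[0,0,0],[0,0,0],[0,0,0],[0,0,0],[0,0,0],[0,0,0],[0,0,0]], fingers=[0,0,0,0,0,0,0,0])

```text
time_s: 11.8
ee_pos: [0.5591, -0.1462, 0.1067]
eef_rot: [3.141, 0.0, 1.861]
contact_force: [-0.7, 1.2, 0.4]
opening: 0.003
```

```bash
python3 -c "
from h import *
snap('b1');cv2.imwrite('pics/bw.png',r.get_image('wrist'))"
```

```text
11.8 [ 0.5591 -0.1462  0.1067] [3.1410e+00 5.0000e-04 1.8609e+00] [-0.74  1.18  0.44] 0.0029002435374377543
```

View pics/b1.png

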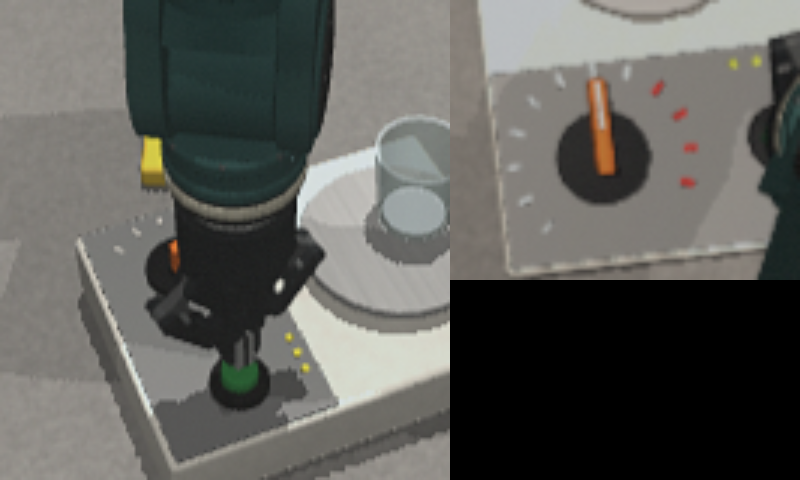

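View pics/bw.png

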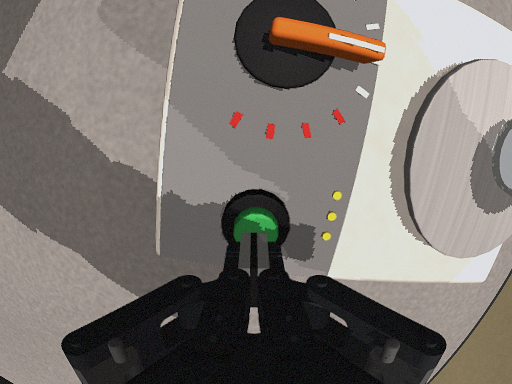

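The top view confirms the wing on the 7th tick (index 6), and the finger is over the button. Pressing.

Request:
drive_tool(linear=[[0,0,0.006],[0,0,0.005],[0,0,0.002],[0,0,0.002],[0,0,0.002],[0,0,0.002],[0,0,0.001],[0,0,0]], angular=[[0,0,0],[0,0,0],[0,0,0],[0,0,0],[0,0,0],[0,0,0],[0,0,0],[0,0,0]], fingers=[0,0,0,0,0,0,0,0])

```text
time_s: 12.75
ee_pos: [0.5587, -0.1461, 0.0863]
eef_rot: [-3.141, -0.0, 1.861]
contact_force: [-3.4, 1.1, 3.6]
opening: 0.001
```

```bash
python3 -c "
from h import *
snap('b2')"
```

```text
12.75 [ 0.5587 -0.1461  0.0863] [-3.1415e+00 -1.0000e-04  1.8608e+00] [-3.38  1.12  3.58] 0.0005963311665744668
```

View pics/b2.png

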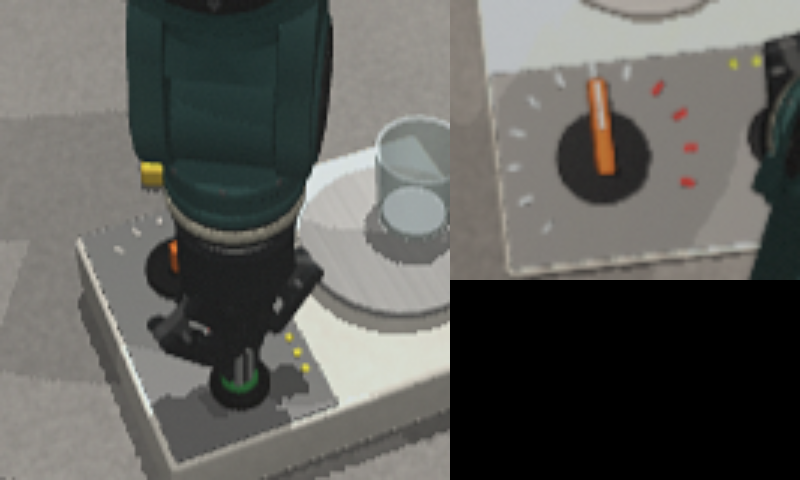

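Request:
drive_tool(linear=[[0,0,0.0005],[0,0,0.0005],[0,0,0],[0,0,0],[0,0,0],[0,0,0],[0,0,0],[0,0,0]], angular=[[0,0,0],[0,0,0],[0,0,0],[0,0,0],[0,0,0],[0,0,0],[0,0,0],[0,0,0]], fingers=[0,0,0,0,0,0,0,0])

```text
time_s: 13.65
ee_pos: [0.5588, -0.1462, 0.0859]
eef_rot: [3.141, 0.0, 1.861]
contact_force: [-5.6, 1.8, 12.7]
opening: 0.004
```

Request:
drive_tool(linear=[[0,0,-0.003],[0,0,-0.005],[0,0,-0.01],[0,0,-0.02],[0,0,-0.03],[0,0,-0.03],[0,0,-0.02],[0,0,0]], angular=[[0,0,0],[0,0,0],[0,0,0],[0,0,0],[0,0,0],[0,0,0],[0,0,0],[0,0,0]], fingers=[0,0,0,0,0,0,0,0])

```text
time_s: 14.45
ee_pos: [0.56, -0.1466, 0.2065]
eef_rot: [3.138, 0.003, 1.861]
contact_force: [0.6, 0.1, 0.2]
opening: -0.002
```

```bash
python3 -c "
from h import *
snap('b3')
cv2.imwrite('pics/tend.png',r.get_image('top'))
for c in ['side','top']:
  for t in ['beaker_mid','thermometer_mid','weight_mid','dial_tip','start_top']: print(c,t,[(np.round(d['pixel'],1),round(d['confidence'],2)) for d in r.place_of(c,t)][:2])"
```

```text
14.45 [ 0.56   -0.1466  0.2065] [3.1378e+00 3.1000e-03 1.8609e+00] [0.58 0.05 0.2 ] -0.0024220113410483744
side beaker_mid [(array([316.4, 197.3]), 0.69)]
side thermometer_mid [(array([246. , 191.4]), 0.66)]
side weight_mid [(array([327.9, 323.7]), 0.69)]
side dial_tip [(array([261.1, 215.1]), 0.56)]
side start_top [(array([260.2, 261. ]), 0.58)]
top beaker_mid [(array([278.2, 149.2]), 0.59)]
top thermometer_mid [(array([202.4, 212.7]), 0.92)]
top weight_mid []
top dial_tip [(array([270.2, 212.1]), 0.8)]
top start_top [(array([324.2, 231.1]), 0.49)]
```

View pics/b3.png

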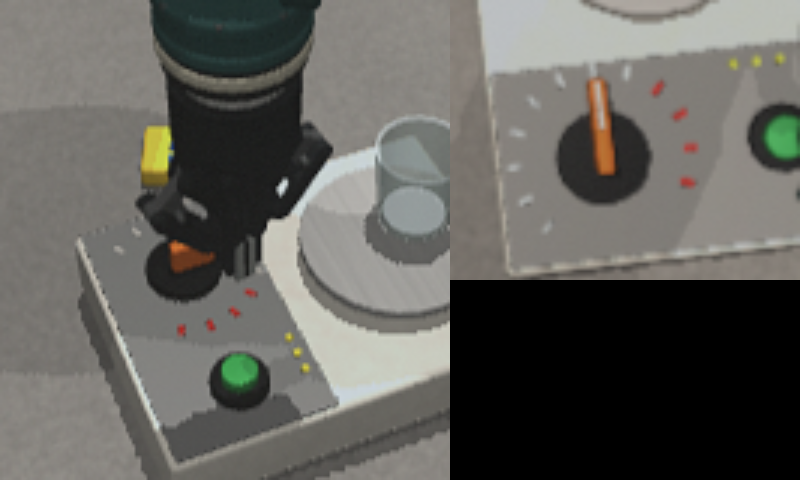

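View pics/tend.png

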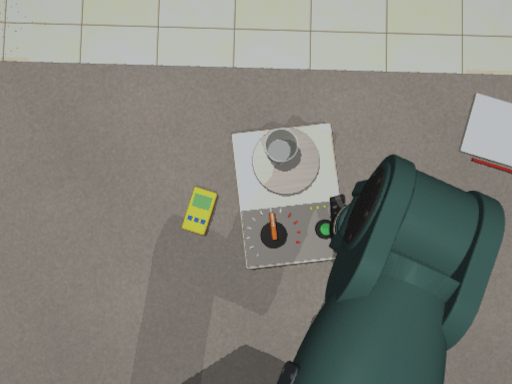

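The button bottomed out (the force rose to 12.7 N) and came up again. The dial stands at tick 6, and the beaker and thermometer show unchanged in the top picture. The robot is clear, so I hand in.

```bash
python3 -c "
from workcell import r
print(r.finish_job())"
```

```text
the job is handed in; nothing more can be done
None
```

The dial is four clicks hotter, the start button has been pressed and released, and the job was handed in at about 14.6 s of the 56 s allowed.

- **Dial:** I pushed the orange wing with the shut fingertips from the third tick (q ≈ 0.785) to the seventh (q ≈ 2.356), one click at a time. I checked a picture after each click. The wing tip was within about 1 px of where the side camera should see it, and the later top pictures agree. The highest force I read while pushing the dial was about 6.5 N, but readings come only at the end of each move, so the peaks in between were not seen.
- **Button:** I pressed it until it reached its stop, where the upward force rose to 12.7 N. That last push went beyond the 4 N it needs. The final picture shows it up again.
- **Loose things:** Comparing the first and last pictures, the beaker and thermometer look unmoved. The point-finding network put both up to about 6 px from its first readings, which I took as network error and did not check further.
- **Brass weight:** In the last top picture the arm hides it. Only the side network confirms it, 2 px from its start, and the arm came nowhere near it.
- **At hand-in:** The gripper was clear of everything, at a height of 0.21 m and with contact force near zero.

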